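# Tip out the brass drivers and stow the flip-flap caddy

## Task

Pick up the blue flip-flap caddy and, with its mouth held low over the aluminium parts tray, tip it nose-down just far enough that the yellow flap swings open and all three brass drivers slide out into the tray. Then set the empty caddy down level on the counter, let go, fold its flap fully shut, and finally lift the caddy by its white roller and lower it, without dropping it, fully into the grey storage case with the flap still shut. Leave the black display, the silver frame and the alignment jig as they are.

Things in the scene. Friction and masses are not known exactly. Their poses are not given: they have to be found in the camera images.
- caddy: Loose blue caddy 130 (x) x 50 (y) x 44 high, about 0.4 kg, clear roof; origin at the centre of its underside, +x to its mouth (nose), z up. A yellow flap shuts the mouth; 3 brass drivers lie inside along x on a floor 10 above the underside. They start to slide at 10 to 20 degrees of nose-down tip; at 45 degrees all slide out fast. Empty, it balances within about 5 mm of below the roller.
- caddy_grip (a point): Point on the caddy's midline at x -6, 36 above its underside, where the body can be gripped across its 50 mm width (y) from above. The side walls are plain and parallel, 10 to 44 above the underside, from x -65 to x 53. The roller above this point reaches 80 above the underside.
- roller: White silicone roller on the caddy's roof, 16 diameter, 27 long, along the caddy's y; origin at its middle: caddy x -6, 72 above the underside. Held between two uprights 8 wide (39 over both), it can be pinched from above, fingers closing along the caddy's x. It turns freely, so the caddy hangs level from it and cannot be tipped by it. The roof is 20 below it; the shut flap's bar is 43 ahead of its axis.
- flap (a joint): Flap angle, rad: 0 shut, 1.57 fully open. Nearly free hinge along the caddy's y at the bottom of the mouth. Shut, it leans 15 degrees inwards and its weight keeps it shut; it swings open when the caddy tips about 30 degrees nose-down, and open it is a chute 34 long, 15 degrees up from the floor line. Set level, it stays open; pushed back to 0.25 or less it falls shut.
- caddy_hinge (a point): Middle of the flap's hinge axis: caddy x 65, 8 above the caddy's underside; axes as the caddy's.
- flap_bar (a point): Middle of the steel bar (9 diameter, 52 long, along the caddy's y) at the flap's free end, 52 from the hinge axis. Caddy level: flap open, it is 44 ahead of the hinge and 28 above it; flap shut, 28 behind and 44 above it, just over the roof. Drivers slide out under it. Push it over to the tail lightly (1 to 2 N), or pinch it from above along the caddy's x. Flap with side wires is 61 wide.
- tray: Fixed aluminium parts tray with a dark mat, 200 (x) x 150 (y) x 24 high, walls and floor 4 thick; origin at the centre of its underside.
- case: Fixed grey open-topped storage case 156 (x) x 80 (y) x 48 high, walls and floor 6 thick: pocket 144 x 68, its floor 6 above the counter; origin at the centre of its underside. The caddy goes in along the case's x, either way round, only with its flap shut; there is no room for fingers beside it.
- display: Bystander: loose black display panel 70 x 145 x 6, origin at the centre of its underside.
- frame: Bystander: loose silver phone frame 72 x 148 x 8, origin at the centre of its underside.
- jig_carriage (a point): Bystander: middle of the clear polycarbonate carriage (90 x 110, top about 40 above the counter) of the screen-alignment jig, which slides along a steel rail 210 long (along y).
- driver0: Loose brass hex standoff driver 1 of 3: 10 mm hexagonal brass body with a round steel shank, 80 long along its x, about 50 g; origin under its middle.
- driver0_mid (a point): Middle of driver 1 of 3, on its axis.
- driver1: Loose brass hex standoff driver 2 of 3: 10 mm hexagonal brass body with a round steel shank, 80 long along its x, about 50 g; origin under its middle.
- driver1_mid (a point): Middle of driver 2 of 3, on its axis.
- driver2: Loose brass hex standoff driver 3 of 3: 10 mm hexagonal brass body with a round steel shank, 80 long along its x, about 50 g; origin under its middle.
- driver2_mid (a point): Middle of driver 3 of 3, on its axis.

How it is judged (in metres and radians):
On the way, in this order (a step that is already met when the one before it is completed fails the run):
1. the caddy is tipped nose-down and its flap has swung open (angle between caddy's own z axis and vertical above 0.35 rad and value of joint flap above 0.9 rad), for 0.05 s.
2. all three drivers lie in the tray (x of driver0_mid in the frame of tray between -0.097 and 0.097 m and y of driver0_mid in the frame of tray between -0.072 and 0.072 m and height (world z) of each of driver0_mid, driver1_mid, driver2_mid below 0.035 m and linear speed of each of driver0, driver1, driver2 below 0.05 m/s and x of driver1_mid in the frame of tray between -0.097 and 0.097 m and y of driver1_mid in the frame of tray between -0.072 and 0.072 m and x of driver2_mid in the frame of tray between -0.097 and 0.097 m and y of driver2_mid in the frame of tray between -0.072 and 0.072 m), for 0.2 s.
3. the caddy has been set down level on the counter beside tray and case, let go, and its flap folded shut (height (world z) of caddy below 0.004 m and angle between caddy's own z axis and vertical below 0.08 rad and value of joint flap below 0.12 rad and contact force between the fingers and caddy below 0.2 N), for 0.2 s.
4. the caddy is lifted by its white roller (contact force between the fingers and roller above 1 N and height (world z) of caddy above 0.03 m), for 0.2 s.
At the end, for the whole second after the job is handed in: All three drivers lie at rest in the tray (middles inside its walls, below 35 mm); the caddy rests level (within 0.08 rad) on the floor of the storage case (underside below 12 mm, in the pocket), its flap shut (below 0.15 rad), let go and at rest (all of step 2 and x of caddy in the frame of case between -0.012 and 0.012 m and y of caddy in the frame of case between -0.014 and 0.014 m and height (world z) of caddy below 0.012 m and angle between caddy's own z axis and vertical below 0.08 rad and angle between the x axis of caddy and the x axis of case, either way round below 0.2 rad and value of joint flap below 0.15 rad and linear speed of caddy below 0.03 m/s); the robot touches nothing.
It fails at once if the caddy is dropped from more than 40 mm above the counter (height (world z) of caddy above 0.04 m and contact force between caddy and anything else below 0.02 N).
It fails at once if the caddy is tipped past 75 degrees (angle between caddy's own z axis and vertical above 1.31 rad).
It fails at once if a driver is thrown or dropped from a height (faster than 2.2 m/s) (linear speed of any of driver0, driver1, driver2 above 2.2 m/s).
It fails at once if the display, frame or jig carriage is shifted by more than 20 mm (distance of any of display, frame, jig_carriage from where it was at the start of the episode above 0.02 m).
It also fails if it takes over 72 s, if anything falls off the work surface, if the arm or the gripper's body presses on something with over 40 N, if the wrist force passes 120 N, or if a joint passes its speed limit or range.

## Robot

A 6-joint arm with a two-finger parallel gripper is mounted at the origin on the work surface. World frame = base frame: x ahead of the robot, y to its left, z up, the work surface at z = 0. Lengths are in mm, angles in rad, forces in N, time in s.
With the tool pointing down it reaches from about 250 to 850 mm from the base axis. Payload 12.5 kg.
Tool frame: the origin (TCP) lies where the fingers leave the gripper's body, on its centre line; the fingertips stand 84 mm ahead of it and the grasp point (between the pads) lies 65 mm ahead of it; z points along the fingers, y is the line along which they close (so a half turn about z gives the same grasp; the last joint's range is limited). The gripper opens to 93 mm and grips with 3 to 60 N. Pads are 15 mm wide; open, the fingers measure 128 mm over their backs; the gripper's body (75 mm by 188 mm) begins 65 mm behind the grasp point.
Start: joints at [1.235, 0.351, 1.652, -0, 1.139, -0.085], TCP at [136.467, 532.787, 302.733] pointing down, gripper open.
Joint ranges: [-2.75, 2.75], [-0.79, 2.1], [0.01, 2.65], [-1.57, 4.71], [0.07, 3.14], [-2.87, 2.87]. Speed limits (rad/s): [2.22, 2.22, 2.79, 3.14, 3.14, 3.14].

## Interface

Orientations are given as a unit quaternion [x, y, z, w].
In Python, from station import env, cams, workorder, readout gives the robot as it stands. The module is installed in compiled form; this text tells all that it offers. Calls block until the motion is done:
- env.reach(position, orientation): joint-space move of the TCP to a pose.
- env.movel(position, vel=150, rot=None, f_stop=None): straight line of the TCP; rot=None keeps the orientation; vel is the mean speed in mm/s. With f_stop (N) it stops when the force on the tool has changed by that much, and returns True; else False.
- env.move_j(angles): joint-space move.
- env.set_gripper(opening, effort=None): finger opening in mm; effort is the grip in N (None keeps the last); returns when the fingers have stopped.
- env.wait(seconds).
- env.ik(position, orientation): joint angles nearest the present ones, or None.
- cams.snapshot(name): name is "scene" or "top" or "wrist"; returns a dict with "image" (400x640x3 uint8, red, green, blue), "depth" (400x640 float32, mm along the optical axis (not along the pixel's ray), 0 where there is no reading), "mtx" (3x3 intrinsics, pixels), "R" (3x3) and "t" (3): a world point X has camera coordinates R X + t; the wrist camera has in their place "tool_from_camera" (4x4, takes a point from camera to tool coordinates, whose origin is the TCP and whose axes are the flange's). Camera axes: x right, y down, z forward; pixel columns grow to the right and rows downward; lengths in mm; the calibration is good to about 2 mm. A picture is of the moment at which its call begins: read the wrist's pose just before it.
A pose or a line that the arm cannot do raises env.Unreachable and nothing moves.
- workorder.sign_off(): hands the job in; it is judged then, once.
Readings, each from a call of its own:
- readout.get_clock(): time.
- readout.get_joints(): joint angles.
- readout.get_joint_velocities(): joint speeds.
- readout.get_tau(): joint torques, N m.
- readout.get_eef_pos(): TCP position.
- readout.get_ee_rot(): TCP orientation.
- readout.get_contact_force(): force on the tool from outside, world axes, zero at the start.
- readout.get_wrist_torque(): the same for the moment, N m.
- readout.get_finger_gap(): finger opening in mm.
- readout.get_grasp_force(): force on a finger pad.
Only numpy, scipy, OpenCV 4.12 (cv2) and the standard library are available. Lean on these libraries where they do the work, as an engineer would, in place of code of your own. Each camera call takes 0.05 s, during which the arm holds its last target. There are 200 camera calls.

## Working session

There is one attempt and no reset: what is moved stays moved. The work goes in short steps, each a Python script; the robot and the scene stay as the last script left them, time stands still between calls to the robot, and variables do not carry over. Pictures are saved under pics/ and viewed, at most 10 in all, crops included, and the job is handed in when it is done.

```bash
mkdir -p pics; cat > h.py <<'E'
import numpy as np, cv2
from scipy.spatial.transform import Rotation as Ro
from station import env, cams, workorder, readout
def world(s):
    d=s["depth"].astype(float); K=np.array(s["mtx"]); v,u=np.mgrid[:d.shape[0],:d.shape[1]]
    P=np.stack([(u-K[0,2])/K[0,0]*d,(v-K[1,2])/K[1,1]*d,d],-1)
    W=(P-np.array(s["t"]).ravel())@np.array(s["R"]); W[d<=0]=np.nan
    return W
def save(s,n): cv2.imwrite("pics/"+n,cv2.cvtColor(s["image"],cv2.COLOR_RGB2BGR))
E
python3 - <<'E'
from h import *
s=cams.snapshot("top"); save(s,"top.png"); W=world(s); np.save("top.npy",W)
cv2.imwrite("pics/x.png",s["image"]); 
s2=cams.snapshot("scene"); save(s2,"scene.png"); np.save("scene.npy",world(s2))
print(readout.get_eef_pos(),readout.get_ee_rot(),readout.get_clock())
E
```

```text
[136.39374769 532.59391225 302.28655664] [ 1.25058554e-01  9.92149240e-01 -4.83197049e-04 -1.03709350e-04] 0.1
```

View pics/top.png

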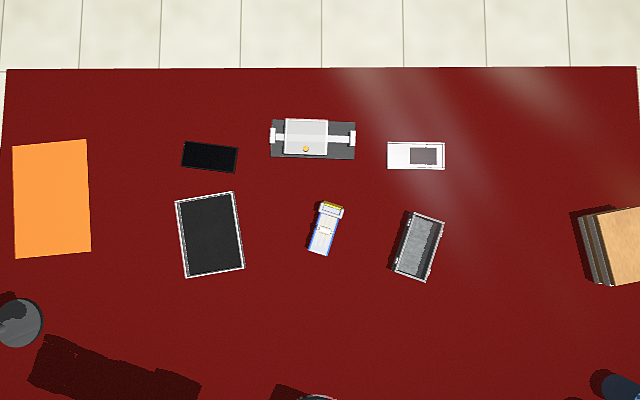

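View pics/scene.png

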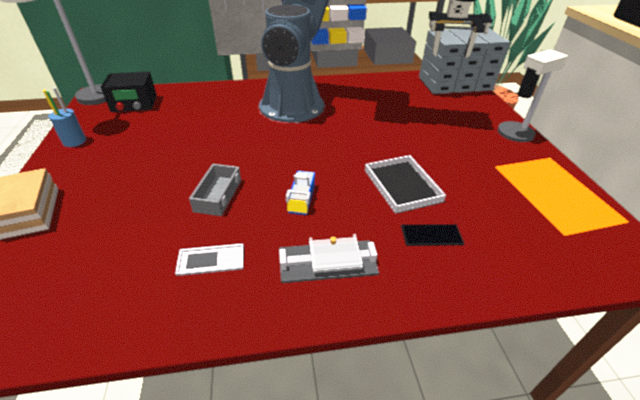

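The top view shows the caddy at px (325,228) with its nose up (+x). The tray is at (210,235), the case at (418,247), the display at (209,157), the jig at (313,139) and the frame at (416,156).

```bash
python3 - <<'E'
from h import *
W=np.load("top.npy")
def box(u0,u1,v0,v1,z0,z1,n):
    P=W[v0:v1,u0:u1].reshape(-1,3); P=P[(P[:,2]>z0)&(P[:,2]<z1)]
    r=cv2.minAreaRect(P[:,:2].astype(np.float32)); print(n,len(P),np.round(P[:,2].mean(),1),np.round(r[0],1),np.round(r[1],1),round(r[2],1),"bbox",P.min(0).round(),P.max(0).round())
box(165,255,180,290,14,40,"tray")
box(380,455,200,295,36,60,"case")
box(295,360,190,265,30,60,"caddy")
box(295,360,190,265,62,95,"roller")
box(260,365,110,170,8,90,"jig"); box(175,245,135,180,3,30,"disp"); box(380,455,135,175,3,30,"frame")
print(W[300,320],W[228,325])
im=cv2.imread("pics/top.png"); hsv=cv2.cvtColor(im,cv2.COLOR_BGR2HSV)
m=cv2.inRange(hsv,(22,100,80),(35,255,255))[190:265,295:360]>0
print("yellow",m.sum(),np.nanmedian(W[190:265,295:360][m],0))
m=cv2.inRange(hsv,(100,100,60),(130,255,255))[190:265,295:360]>0
print("blue",m.sum(),np.nanmedian(W[190:265,295:360][m],0))
c=im[180:300,160:460]; cv2.imwrite("pics/c.png",cv2.resize(c[:,120:220],None,fx=5,fy=5,interpolation=cv2.INTER_CUBIC))
E
```

```text
tray 601 21.9 [528.6 272.2] [200.2 151.4] 9.9 bbox [418. 181.  14.] [638. 361.  28.]
case 622 46.5 [ 499.1 -255. ] [ 87.1 155.7] 70.7 bbox [ 414. -316.   36.] [ 584. -192.   53.]
caddy 973 45.2 [543.4 -22.6] [ 60.7 126.4] 71.4 bbox [478. -68.  31.] [612.  19.  60.]
roller 91 77.3 [539.4 -22.5] [40.1 15.1] 71.7 bbox [530. -42.  71.] [549.  -4.  82.]
jig 2624 24.0 [776.9   8.5] [219.1 100.3] 87.9 bbox [ 723. -102.    8.] [830. 118.  47.]
disp 1436 6.1 [729.8 280.3] [118.8 181. ] 1.1 bbox [671. 189.   3.] [789. 372.  13.]
frame 1294 5.6 [ 736.3 -264.6] [194.6 103.7] 89.9 bbox [ 685. -362.    3.] [ 788. -167.   14.]
[360.65164234 -10.74055128  -3.06672545] [544.07523843 -22.81638544  76.16499636]
yellow 69 [601.73194703 -43.1053231   37.11632385]
blue 160 [531.39838846  -6.88959996  43.37359446]
```

View pics/c.png

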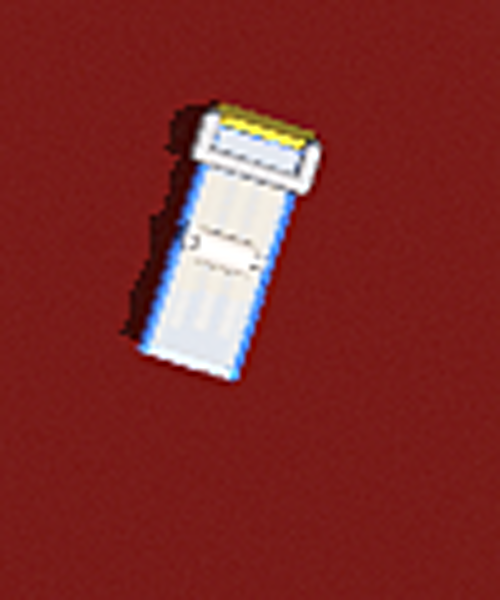

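```bash
cat >> h.py <<'E'
def rot(psi,tip=0,ydir=0,flip=1):
    """caddy heading psi, nose-down tip (deg); ydir=0 fingers close along caddy y, 1 along caddy x"""
    C=Ro.from_euler('z',psi,degrees=True)*Ro.from_euler('y',tip,degrees=True)
    y=np.array([1.,0,0] if ydir else [0,1.,0])*flip; z=np.array([0,0,-1.])
    return C, (C*Ro.from_matrix(np.stack([np.cross(y,z),y,z],1))).as_quat()
def tcp(ref_world,ref_caddy,tcp_caddy,C):
    return np.array(ref_world)+C.apply(np.array(tcp_caddy,float)-np.array(ref_caddy,float))
PSI=-18.4; CAD=np.array([539.4,-22.5,0])-Ro.from_euler('z',PSI,degrees=True).apply([-6,0,0])
TRAY=np.array([528.6,272.2,0]); TPSI=9.9; CASE=np.array([499.1,-255,0]); CPSI=-19.3
E
python3 - <<'E'
from h import *
print(CAD)
for f in (1,-1):
    C,q=rot(PSI,0,0,f); print("grip",f,env.ik(tcp(CAD,[0,0,0],[-6,0,101],C),q))
    C,q=rot(PSI,0,1,f); print("roll",f,env.ik(tcp(CAD,[0,0,0],[-6,0,137],C),q))
    C,q=rot(CPSI,0,1,f); print("case",f,env.ik(tcp(CASE,[0,0,-6],[-6,0,137],C),q))
    for h in (9.9,99.9,-80.1,189.9):
        for t in (0,45):
            C,q=rot(h,t,0,f); T=Ro.from_euler('z',h,degrees=True)
            back=80 if h in(9.9,189.9) else 50
            print("pour",f,h,t,env.ik(tcp(TRAY+T.apply([-back,0,52]),[65,0,8],[-6,0,101],C),q))
E
```

```text
[545.09325607 -24.39389422   0.        ]
grip 1 [-1.27927697e-01  6.24360725e-01  1.81143701e+00 -4.44089210e-16
  7.05794916e-01 -1.37758344e+00]
roll 1 [-1.27927697e-01  5.62166080e-01  1.80189423e+00 -4.44089210e-16
  7.77532347e-01  1.93212885e-01]
case 1 [-5.57760885e-01  5.72682454e-01  1.76048094e+00 -4.44089210e-16
  8.08429260e-01 -2.20912340e-01]
pour 1 9.9 0 [ 4.72244286e-01  4.29060805e-01  2.02178024e+00 -4.44089210e-16
  6.90751608e-01 -1.27133964e+00]
pour 1 9.9 45 [ 0.37294945  0.77781633  1.45466466  0.14196332  1.68329327 -1.41226833]
pour 1 99.9 0 None
pour 1 99.9 45 [ 0.55700709  0.73195506  1.5494603  -0.74635545  1.30740957 -2.38589807]
pour 1 -80.1 0 [ 5.84074970e-01  6.96386066e-01  1.51436502e+00 -4.44089210e-16
  9.30841568e-01  4.11287374e-01]
pour 1 -80.1 45 [ 0.22271001  0.64888056  1.72114316  0.98581213  1.01046133 -0.60568598]
pour 1 189.9 0 [ 3.51790274e-01  8.59498219e-01  1.19155096e+00 -4.44089210e-16
  1.09054348e+00  1.74979900e+00]
pour 1 189.9 45 [ 0.42802963  0.58836923  1.84620898  4.3837185   0.18976365 -2.62489269]
grip -1 [-1.27927697e-01 
[... 207 characters left out ...]
87025302e+00]
pour -1 9.9 45 [0.37294945 0.77781633 1.45466466 0.14196332 1.68329327 1.72932432]
pour -1 99.9 0 [ 1.89980058e-01  5.91893856e-01  1.71683388e+00 -4.44089210e-16
  8.32864913e-01  1.71924618e-02]
pour -1 99.9 45 [ 0.55700709  0.73195506  1.5494603  -0.74635545  1.30740957  0.75569458]
pour -1 -80.1 0 [ 5.84074970e-01  6.96386066e-01  1.51436502e+00 -4.44089210e-16
  9.30841568e-01 -2.73030528e+00]
pour -1 -80.1 45 [0.22271001 0.64888056 1.72114316 0.98581213 1.01046133 2.53590667]
pour -1 189.9 0 [ 3.51790274e-01  8.59498219e-01  1.19155096e+00 -4.44089210e-16
  1.09054348e+00 -1.39179365e+00]
pour -1 189.9 45 [0.42802963 0.58836923 1.84620898 4.3837185  0.18976365 0.51669996]
```

```bash
python3 - <<'E'
from h import *
C,q=rot(PSI); g=lambda dz: tcp(CAD,[0,0,0],[-6,0,101+dz],C)
env.reach(g(120),q); env.movel(g(0),vel=120,f_stop=15)
print("z",readout.get_eef_pos()-g(0))
env.set_gripper(45,40); print("gap",readout.get_finger_gap(),readout.get_grasp_force())
env.movel(g(110),vel=120); print("gap",readout.get_finger_gap(),readout.get_contact_force())
H=TRAY+Ro.from_euler('z',TPSI,degrees=True).apply([-80,0,0])
C,q=rot(TPSI); env.reach(tcp(H+[0,0,100],[65,0,8],[-6,0,101],C),q)
print(readout.get_clock(),readout.get_finger_gap())
for s in ("scene",): 
    s=cams.snapshot("scene"); cv2.imwrite("pics/a.png",cv2.resize(s["image"][80:240,260:500,::-1],None,fx=3,fy=3))
E
```

```text
z [ 0.33159558 -0.02511637  0.62457868]
gap 49.64937255032663 39.94990646839142
gap 49.26219344510344 [-0.22006497 -0.34280985 -5.10965451]
6.7083 49.62022085816532
```

View pics/a.png

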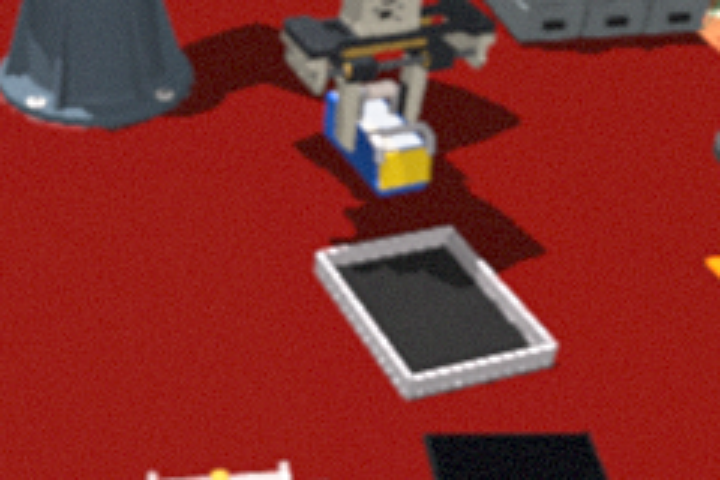

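The caddy is held level with its flap shut (yellow, at px (405,168) in the crop), at the robot-side end of the tray. Next I tip it.

```bash
python3 - <<'E'
from h import *
T=Ro.from_euler('z',TPSI,degrees=True); H=TRAY+T.apply([-80,0,0])
def go(t,z,v=50,dx=0):
    C,q=rot(TPSI,t); env.movel(tcp(H+T.apply([dx,0,z]),[65,0,8],[-6,0,101],C),vel=v,rot=q)
go(0,70,80)
for t,z in ((10,65),(20,58),(28,54),(35,52),(40,52),(45,52)): go(t,z)
env.wait(0.8); print(readout.get_clock(),readout.get_contact_force(),readout.get_finger_gap())
s=cams.snapshot("scene"); a=s["image"][100:240,330:470,::-1]
s=cams.snapshot("top"); b=s["image"][170:310,140:280,::-1]
cv2.imwrite("pics/b.png",cv2.resize(np.hstack([a,b]),None,fx=2.8,fy=2.8))
E
```

```text
10.725 [-0.18428855 -0.14113391 -2.87952973] 49.8798084269538
```

View pics/b.png

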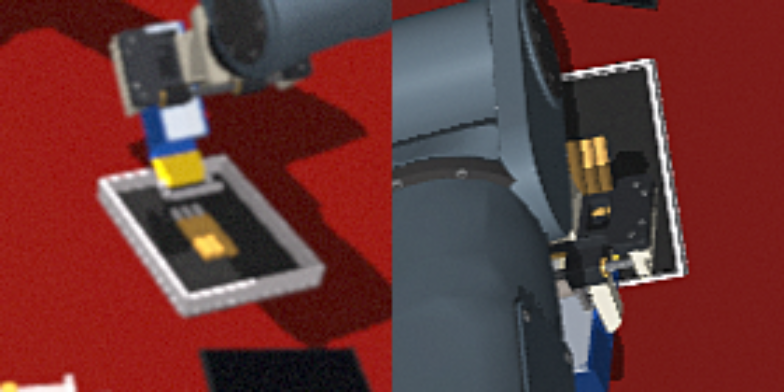

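All three drivers lie in the tray (left crop, (205,235)), with their shanks just past the flap bar. I'll back the caddy off, level it and set it down where it started.

```bash
python3 - <<'E'
from h import *
T=Ro.from_euler('z',TPSI,degrees=True); H=TRAY+T.apply([-80,0,0])
def go(t,z,v=50,dx=0):
    C,q=rot(TPSI,t); env.movel(tcp(H+T.apply([dx,0,z]),[65,0,8],[-6,0,101],C),vel=v,rot=q)
go(45,66,60,-45); go(45,120,100,-45); go(22,120,50,-45); go(0,120,50,-45)
f=readout.get_contact_force()
s=cams.snapshot("scene"); a=s["image"][100:240,330:470,::-1]
C,q=rot(PSI); g=lambda dz: tcp(CAD,[0,0,0],[-6,0,101+dz],C)
env.reach(g(100),q); env.movel(g(15),vel=120); hit=env.movel(g(-3),vel=25,f_stop=4)
print(f,hit,readout.get_eef_pos()-g(0),readout.get_contact_force())
env.set_gripper(80); env.movel(g(120),vel=150)
b=cams.snapshot("scene")["image"][130:270,230:370,::-1]
s=cams.snapshot("top"); np.save("top2.npy",world(s)); c=s["image"][170:310,140:280,::-1]; d=s["image"][170:310,260:400,::-1]
print(readout.get_clock())
cv2.imwrite("pics/d.png",cv2.resize(np.vstack([np.hstack([a,b]),np.hstack([c,d])]),None,fx=2.1,fy=2.1))
E
```

```text
[ 0.46269283 -0.10602837 -3.56217624] True [-0.07515239  0.00707789 -0.14670301] [-0.90579278 -0.5914714   4.07832916]
19.0833
```

View pics/d.png

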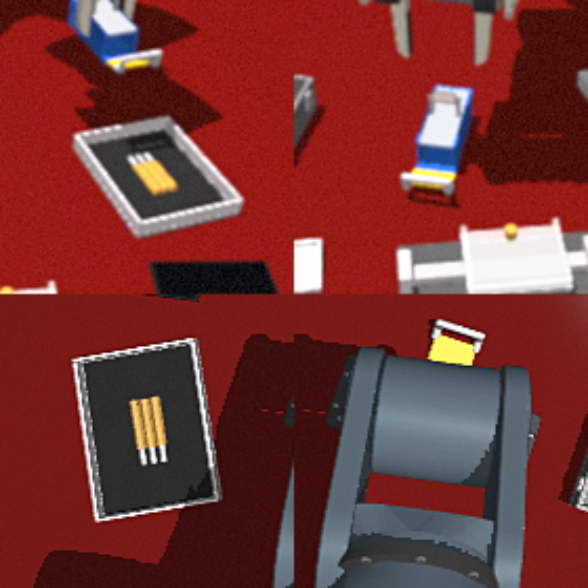

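The drivers rest in the tray. The empty caddy stands level with its flap open and the bar forward (top view, about px (338,191)). Next I fold the flap along its arc with closed fingers.

```bash
python3 - <<'E'
from h import *
W=np.load("top2.npy")[170:215,310:375].reshape(-1,3); P=W[(W[:,2]>30)&(W[:,2]<50)]
Z=Ro.from_euler('z',PSI,degrees=True); L=Z.inv().apply(P-CAD); L=L[(L[:,0]>95)&(L[:,0]<125)]
print("bar in caddy frame",np.median(L,0),L.min(0),L.max(0))
C,q=rot(PSI); p=lambda x,z: tcp(CAD,[0,0,0],[x,0,z+84],C)
env.set_gripper(0,10)
def arc(b,e=0): b=np.radians(b); return p(65+52*np.sin(b)+12+e, 8+52*np.cos(b)-7)
env.movel(p(136,110),vel=200); env.movel(p(136,29),vel=150)
f0=readout.get_contact_force()
for b in (57,48,38,28,18,8,-2,-12,-19,-25):
    if env.movel(arc(b),vel=60,f_stop=8): print("stop at",b); break
    if b%20==18 or b<-15: print(b,Z.inv().apply(readout.get_contact_force()-f0).round(2))
x=65+52*np.sin(np.radians(-25))+12
env.movel(p(x+25,60),vel=100); env.movel(p(x+25,150),vel=150)
C,q=rot(PSI,0,1); 
env.reach(tcp(CAD,[0,0,0],[-150,0,300],C),q)
s=cams.snapshot("top"); np.save("top3.npy",world(s)); d=s["image"][180:280,270:390,::-1]
e=cams.snapshot("scene")["image"][140:240,240:360,::-1]
print(readout.get_clock())
cv2.imwrite("pics/e.png",cv2.resize(np.hstack([e,d]),None,fx=3.2,fy=3.2))
E
```

```text
bar in caddy frame [108.43771462   1.3736821   39.94267457] [103.18320406 -29.65533853  32.27854547] [113.38349103  29.99634425  46.35533147]
38 [0.36 0.57 1.4 ]
18 [-0.01  0.49 -0.19]
-2 [-0.39 -0.21 -0.97]
-19 [-0.41  0.39  0.34]
-25 [-0.13  0.65 -0.13]
27.6917
```

View pics/e.png

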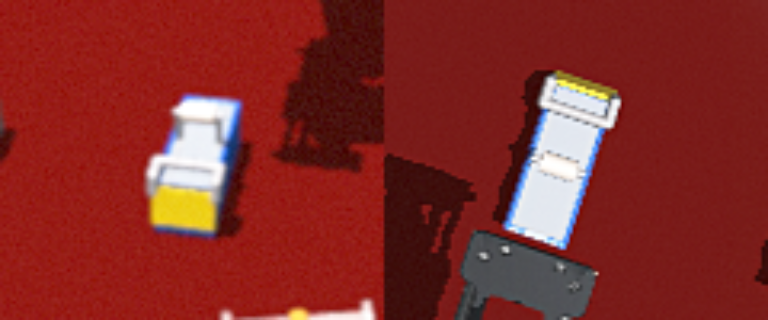

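The flap is shut. Now I re-measure the roller and the case rim, then pinch and lift.

```bash
python3 - <<'E'
from h import *
for n in ("top.npy","top3.npy"):
    W=np.load(n)
    P=W[190:265,295:360].reshape(-1,3); r=P[(P[:,2]>70)&(P[:,2]<85)]
    R=cv2.minAreaRect(r[:,:2].astype(np.float32)); print(n,"roller",np.round(R[0],1),np.round(R[1],1),round(R[2],1),len(r))
    P=W[195:295,375:460].reshape(-1,3); P=P[(P[:,2]>45)&(P[:,2]<51)]
    for a in (-17,-18,-19,-20,-21):
        L=Ro.from_euler('z',a,degrees=True).inv().apply(P)
        e=[np.percentile(L[:,i],[1,4,96,99]) for i in (0,1)]
        c=[(x[0]+x[3])/2 for x in e]; print(a,[np.round(x-c[i],1)[[0,1,2,3]] for i,x in enumerate(e)],Ro.from_euler('z',a,degrees=True).apply([*c,0]).round(1))
C,q=rot(CPSI,0,1)
W=np.load("top3.npy"); P=W[190:265,295:360].reshape(-1,3); r=P[(P[:,2]>70)&(P[:,2]<85)]
rc=cv2.minAreaRect(r[:,:2].astype(np.float32))[0]
C,q=rot(PSI,0,1); g=lambda dz: np.array([rc[0],rc[1],137+dz])
env.set_gripper(30,20); env.reach(g(90),q); print("stop",env.movel(g(0),vel=100,f_stop=8))
env.set_gripper(8,20); print("gap",readout.get_finger_gap(),readout.get_grasp_force())
f0=readout.get_contact_force(); env.movel(g(60),vel=80); env.wait(0.3); print(readout.get_contact_force()-f0,readout.get_finger_gap(),readout.get_clock())
E
```

```text
top.npy roller [539.4 -22.5] [40.1 15.1] 71.7 91
-17 [array([-77.7, -76.4,  76.6,  77.7]), array([-41.5, -40.4,  40.2,  41.5])] [ 499.1 -254.4    0. ]
-18 [array([-77.5, -76.6,  76.6,  77.5]), array([-40.7, -39.6,  39.5,  40.7])] [ 499.1 -254.5    0. ]
-19 [array([-77.5, -76.5,  76.5,  77.5]), array([-40.2, -39.4,  39.5,  40.2])] [ 499.2 -254.6    0. ]
-20 [array([-77.5, -76.5,  76.3,  77.5]), array([-40.3, -39.4,  39.5,  40.3])] [ 499.3 -254.6    0. ]
-21 [array([-77.6, -76.4,  76.5,  77.6]), array([-41.1, -40.2,  39.9,  41.1])] [ 499.1 -254.5    0. ]
top3.npy roller [536.  -20.9] [40.9 15.2] 71.7 96
-17 [array([-78. , -76.2,  76.5,  78. ]), array([-41.7, -40.1,  39.7,  41.7])] [ 499.2 -254.4    0. ]
-18 [array([-77.6, -76.2,  76.5,  77.6]), array([-40.8, -39.5,  39.4,  40.8])] [ 499.2 -254.5    0. ]
-19 [array([-77.4, -76.4,  76.5,  77.4]), array([-39.9, -39.3,  39.4,  39.9])] [ 499.2 -254.6    0. ]
-20 [array([-77.5, -76.4,  76.4,  77.5]), array([-40.3, -39.3,  39.5,  40.3])] [ 499.2 -254.6    0. ]
-21 [array([-77.7, -76.5,  76.2,  77.7]), array([-41.4, -39.8,  39.9,  41.4])] [ 499.2 -254.7    0. ]
stop False
gap 15.128459758423062 20.000261664390564
[ 3.23518862  0.11131325 -8.15144957] 15.378583914185187 31.7083
```

```bash
sed -i 's/^TRAY=.*/TRAY=np.array([528.6,272.2,0]); TPSI=9.9; CASE=np.array([499.2,-254.6,0]); CPSI=-19.4/' h.py; python3 - <<'E'
from h import *
C,q=rot(CPSI,0,1); g=lambda u: tcp(CASE,[0,0,0],[-6,0,137+u],C)
p=readout.get_eef_pos(); env.movel([p[0],p[1],137+85],vel=80); env.movel(g(85),vel=120,rot=q); env.wait(0.4)
env.movel(g(58),vel=60); env.wait(0.3)
s=cams.snapshot("scene"); a=s["image"][140:240,150:290,::-1]
b=cams.snapshot("top")["image"][190:290,370:510,::-1]
print(readout.get_clock(),readout.get_finger_gap(),readout.get_contact_force())
cv2.imwrite("pics/f.png",cv2.resize(np.hstack([a,b]),None,fx=2.8,fy=2.8))
E
```

```text
35.6917 15.171833617944715 [ 0.18664953  0.61778187 -3.14564983]
```

View pics/f.png

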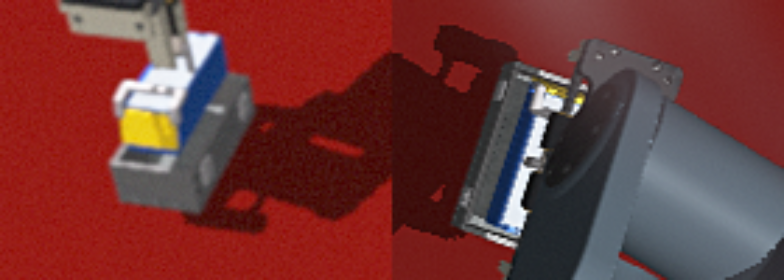

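The caddy hangs level with its flap shut above the case. The parallax makes the picture ambiguous, so I check the fit with depth before lowering.

```bash
python3 - <<'E'
from h import *
Z=Ro.from_euler('z',CPSI,degrees=True)
for n in ("top","scene"):
    W=world(cams.snapshot(n)); L=Z.inv().apply(W.reshape(-1,3)-CASE)
    k=(abs(L[:,0])<90)&(abs(L[:,1])<60)
    for z0,z1 in ((70,98),(98,106),(106,116)):
        P=L[k&(L[:,2]>z0)&(L[:,2]<z1)]
        if len(P)>5: print(n,z0,z1,len(P),"x",np.percentile(P[:,0],[1,5,95,99]).round(1),"y",np.percentile(P[:,1],[1,5,50,95,99]).round(1))
E
```

```text
top 70 98 160 x [-62.9 -57.2  63.8  65.8] y [-13.    3.1  24.5  25.3  28.8]
top 98 106 347 x [-63.  -59.6  53.   58.7] y [-8.6  4.9 16.8 24.7 25.2]
top 106 116 68 x [-48.7  -7.2  56.5  58.3] y [ 8.  12.8 23.6 29.6 30.3]
scene 70 98 396 x [-63.7 -51.   64.   65.2] y [-25.  -21.1  23.1  26.2  28. ]
scene 98 106 372 x [-63.6 -59.   57.6  59.4] y [-26.2 -22.5   5.8  25.5  29.7]
scene 106 116 126 x [-12.6  -2.3  55.1  56.9] y [-28.7 -25.7   5.4  30.   30.7]
```

```bash
python3 - <<'E'
from h import *
for n in ("top.npy","top3.npy"):
    W=np.load(n)[190:265,295:360].reshape(-1,3)
    r=W[(W[:,2]>70)&(W[:,2]<85)]; rc=cv2.minAreaRect(r[:,:2].astype(np.float32))[0]
    L=Ro.from_euler('z',PSI,degrees=True).inv().apply(W-[*rc,0])
    for z0,z1 in ((38,44),(48,53),(53,60)):
        P=L[(L[:,0]>25)&(L[:,0]<90)&(abs(L[:,1])<35)&(L[:,2]>z0)&(L[:,2]<z1)]
        print(n,z0,z1,len(P),np.histogram(P[:,0],np.arange(25,86,5))[0])
W=world(cams.snapshot("scene")).reshape(-1,3); Z=Ro.from_euler('z',CPSI,degrees=True)
L=Z.inv().apply(W-CASE)+[6,0,-58]
for z0,z1 in ((38,44),(48,53),(53,60)):
    P=L[(L[:,0]>25)&(L[:,0]<90)&(abs(L[:,1])<35)&(L[:,2]>z0)&(L[:,2]<z1)]
    print("now",z0,z1,len(P),np.histogram(P[:,0],np.arange(25,86,5))[0])
E
```

```text
top.npy 38 44 126 [21 18 18  0  5 21 12 28  3  0  0  0]
top.npy 48 53 32 [2 0 5 3 6 6 5 5 0 0 0 0]
top.npy 53 60 107 [ 0  0 15 48 21  8 12  3  0  0  0  0]
top3.npy 38 44 128 [21 20 10  0  8 24 15 29  1  0  0  0]
top3.npy 48 53 32 [0 1 6 3 7 2 8 5 0 0 0 0]
top3.npy 53 60 109 [ 0  0 15 51 20 11  9  3  0  0  0  0]
now 38 44 135 [ 3  0  4 21 17 20 33 31  6  0  0  0]
now 48 53 57 [ 0  0  0  7 22  9  8 11  0  0  0  0]
now 53 60 54 [ 0  0  0 28 19  3  4  0  0  0  0  0]
```

Compared with the start, the flap geometry is the same: it is shut. The caddy is centred within about 1 mm, so I lower it.

```bash
python3 - <<'E'
from h import *
C,q=rot(CPSI,0,1); g=lambda u: tcp(CASE,[0,0,0],[-6,0,137+u],C)
print(env.movel(g(14),vel=50,f_stop=8)); print("floor",env.movel(g(3),vel=15,f_stop=3))
u=readout.get_eef_pos()[2]-137; print("u",u,readout.get_contact_force())
if u<11:
    env.set_gripper(30); env.wait(0.2); env.movel(g(100),vel=100); 
    p=readout.get_eef_pos(); env.movel([p[0]-60,p[1]+170,p[2]+80],vel=200); env.wait(0.3)
    s=cams.snapshot("top"); W=world(s); Z=Ro.from_euler('z',CPSI,degrees=True); L=Z.inv().apply(W.reshape(-1,3)-CASE)
    k=(abs(L[:,0])<85)&(abs(L[:,1])<33)
    r=L[k&(L[:,2]>74)&(L[:,2]<95)]; print("roller",r.mean(0),r[:,2].max())
    P=L[k&(L[:,2]>57)&(L[:,2]<66)]; print("bar hist",np.histogram(P[:,0],np.arange(20,81,5))[0])
    a=cams.snapshot("scene")["image"][140:240,150:290,::-1]; b=s["image"][190:290,370:510,::-1]
    cv2.imwrite("pics/g.png",cv2.resize(np.hstack([a,b]),None,fx=2.8,fy=2.8))
print(readout.get_clock())
E
```

```text
False
floor True
u 6.263994162165119 [-0.34982382  0.38575936  4.18345052]
roller [-4.63795805  0.40961801 83.29750437] 89.20492461086786
bar hist [ 0  0 16 52 31 15 14 10  0  0  0  0]
40.7417
```

View pics/g.png

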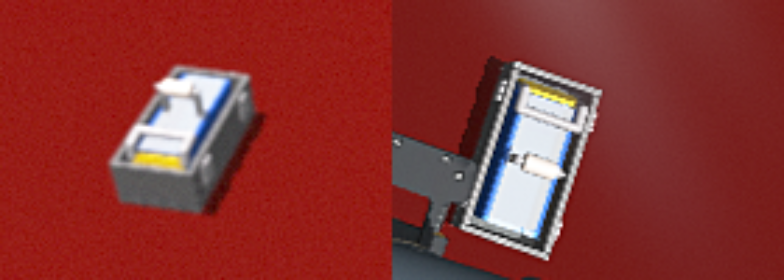

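The caddy sits fully in the case with its flap shut, and the gripper is clear, so I hand the job in.

```bash
python3 -c "
from h import *
print(workorder.sign_off())"
```

```text
the job is handed in; nothing more can be done
None
```

The job is handed in at about 41 s on the robot clock: the three drivers lie in the tray and the caddy rests level in the storage case with its flap shut; sign-off returned no verdict, and I did not re-measure the bystanders.

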